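# Pack away the ink kit after a live drawing set

## Robot

A 7-joint arm with a two-finger parallel gripper is mounted at the origin on the work surface. World frame = base frame: x ahead of the robot, y to its left, z up, the work surface at z = 0. Lengths are in m, angles in degrees, forces in N, time in s.
With the tool pointing down it reaches from about 0.425 to 0.875 m from the base axis. Payload 9.9 kg.
Tool frame: the origin (TCP) lies at the very end of the fingers, on their centre line; the grasp point (between the pads) lies ctrl.hold_point_z behind it (ctrl.hold_point_z is the distance from the TCP to the grasp point, in m); z points along the fingers, y is the line along which they close (so a half turn about z gives the same grasp; the last joint's range is limited). The gripper opens to 85 mm and grips with 20 to 120 N. Pads are 22 mm wide; open, the fingers measure 114 mm over their backs; the gripper's body (76 mm by 85 mm) begins 54 mm behind the grasp point. The pads swing forward as they close: fully open they stand 13 mm farther back than shut.
Start: joints at [65.73, 32.985, 1.427, 82.34, -0.859, 64.687, -3.237], TCP at [0.225, -0.636, 0.231] pointing down, gripper open.
Joint ranges: [-157.87, 157.87], [-19.46, 123.44], [-87.15, 90], [11.01, 140.99], [-62.26, 242.26], [9.8, 113.94], [-161.44, 161.44]. Speed limits (degrees/s): [127.2, 127.2, 172.46, 172.46, 180, 180, 180].

## Interface

Orientations are given as [roll, pitch, yaw] about the fixed x, y, z axes, in that order (R = Rz(yaw) Ry(pitch) Rx(roll)).
In Python, from bench import ctrl gives the robot as it stands.
- The arm moves only by the tool drive_tool, never from a script. Its argument "commands" is a list of rows, each a list of 4 numbers: the shift along the tool's x, y, z in cm, then the turn about the tool's z in degrees. In form: [[dx, dy, dz, yaw], ...]. A call has 1 to 12 rows; each row is the pose to reach, as a shift and turn from the pose commanded when the call began, along the tool's axes at that moment; what a row does not reach only later rows make up. A row lasts 1/10 s, in which the tool goes at most 50 mm and 8.59 degrees, less where a joint would pass 70% of its speed; a pose out of reach is approached as far as the arm can. A call with a gripper value outside its range is refused whole. "fingers" is the closure in counts, from 0 (fully open) to 255 (shut), set as the call begins (left out, the last holds). The fingers move at their own pace and stop on an object; "grip_force" is the grip in N (left out, the last holds). Time passes only in rows, so rows that repeat a pose let the fingers close. It gives the time, the measured TCP pose, the force, the opening and the grip force at its end, in the units of the state.
- ctrl.get_state(): the state, without advancing time (a new reading comes with each control period).
- ctrl.read_camera(name): name is "scene" or "top" or "wrist"; returns a dict with "pixels" (400x640x3 uint8, red, green, blue), "vfov" (degrees; the focal length in pixels is half the picture's height over the tangent of half this angle, whatever the lens; pixels are square), "cx", "cy" (the principal point, pixels), "world_from_camera" (4x4, takes a point from camera to world coordinates). Camera axes: x right, y down, z forward; pixel columns grow to the right and rows downward; lengths in m; the calibration is good to about 2 mm. A picture is of the moment at which its call begins. There is no depth.
- ctrl.job_done(): hands the job in; it is judged then, once.
Trained networks look in the newest picture that a camera, given by its name, has taken for a name from the list of things; names that differ only in an ending like _2 or _b are one class to them, and where a whole thing is asked for, a point or a joint stands for the part that bears it (a point fixed in the world has none). Each returns a list of dicts, best first, with "score" (0 to 1); they miss things now and then, are a little off and sometimes report something else, mostly with a low value. They report only what shows in the picture. A call takes as long as a camera call. They do not tell look-alikes from the thing itself.
- ctrl.find_in(thing, camera): "pixel" ([column, row] in pixels, amid what is visible of it).
- ctrl.outline_of(thing, camera): "mask" (400x640 bool, what is visible of it) and "pixel" ([column, row] in pixels, amid what is visible of it).
The state is a dict: "t": time; "joint_pos": joint angles; "joint_vel": joint speeds; "joint_torque": joint torques, N m; "ee_pos": TCP position; "tool_rot": TCP orientation; "contact_force": force on the tool from outside, world axes, zero at the start; "torque": the same for the moment, N m; "gripper_width": opening from 0.0 (shut) to 1.0 (fully open); "gripper_force": force on a finger pad.
Only numpy, scipy, OpenCV 4.12 (cv2) and the standard library are available. Lean on these libraries where they do the work, as an engineer would, in place of code of your own. Each camera call takes 0.05 s, during which the arm holds its last target. There are 200 camera calls.

## Task

The drawing is finished, so put the ink kit away: lay the brush in the long narrow tray, stand the two ink jars in the two-well caddy, one in each well, and last of all lay the two steel paper weights flat and side by side, lengthwise, in the wide shallow tray. The weights keep the sheet from curling, so leave them where they lie until the brush and both jars are away. Set each thing down rather than dropping it, never tip the jars over, and do not push the rinse pot or the roll of tape out of place.

Things in the scene. Friction and masses are not known exactly. Their poses are not given: they have to be found in the camera images.
- jar1_mid (a point): One of two identical small capped ink jars, standing upright on the grey sheet: dark round body 40 mm in diameter and 36 mm high, white cap 37 mm in diameter above it, 52 mm high in all, about 140 g. The point is its centre, 26 mm above its underside; z points up through the cap. Either jar may go in either well.
- jar2_mid (a point): One of two identical small capped ink jars, standing upright on the grey sheet: dark round body 40 mm in diameter and 36 mm high, white cap 37 mm in diameter above it, 52 mm high in all, about 140 g. The point is its centre, 26 mm above its underside; z points up through the cap. Either jar may go in either well.
- brush_mid (a point): The paint brush, lying on the grey sheet: dark wooden handle of rounded square section (14 x 14 mm, it does not roll) with blue tape bands, copper ferrule, brown bristles; 180 mm long in all, about 50 g. The point is the middle of its length, 7 mm above its underside, on the handle (which runs from 90 mm behind this point to 25 mm ahead of it) and near its centre of mass; x points along the brush to the bristles, z up. It may lie either way round in its tray.
- weight1_mid (a point): One of two identical plain dark steel bars (paper weights) lying on the grey sheet near its left and right edges: 120 mm long (x), 24 mm wide (y), 22 mm high, about 0.45 kg. The point is its centre, 11 mm above its underside; z points up.
- weight2_mid (a point): One of two identical plain dark steel bars (paper weights) lying on the grey sheet near its left and right edges: 120 mm long (x), 24 mm wide (y), 22 mm high, about 0.45 kg. The point is its centre, 11 mm above its underside; z points up.
- brush_tray: The long narrow shallow tray, without dividers: 220 mm long (x), 76 mm wide (y), rim 10 mm above the table. Plain plywood with a dark lining on the floor, fixed to the table, walls 4 mm thick and inner floor 4 mm above the table. Origin at the centre of its underside, on the table; x runs along its length, z up. The inner floor is 212 x 68 mm.
- jar_caddy: The deepest of the three trays, with one cross wall that makes two wells: 150 mm long (x), 80 mm wide (y), rim 28 mm above the table. Plain plywood with a dark lining on the floor, fixed to the table, walls 4 mm thick and inner floor 4 mm above the table. Origin at the centre of its underside, on the table; x runs along its length, z up. The wells are 69 mm (x) by 72 mm (y) and their centres lie 36.5 mm either side of the origin along x.
- weight_tray: The wide shallow tray, without dividers: 150 mm long (x), 120 mm wide (y), rim 12 mm above the table. Plain plywood with a dark lining on the floor, fixed to the table, walls 4 mm thick and inner floor 4 mm above the table. Origin at the centre of its underside, on the table; x runs along its length, z up. The inner floor is 142 x 112 mm; the two bars lie in it along x, side by side.
- rinse_pot: Bystander: an empty white ceramic cup, 60 mm in diameter and 46 mm high, loose on the table between the sheet and the trays, towards the robot. Origin at the centre of its underside.
- tape_roll: Bystander: a roll of blue tape lying flat, 60 mm in diameter and 24 mm high, loose on the table between the sheet and the trays, away from the robot. Origin at the centre of its underside.
Mind the look-alikes: they are no part of the job. There is more than one size of the jar_caddy; the one meant has the size given above.

How it is judged:
By the outcome, as a careful person would: the job done as asked, in the order asked, and still so for the second after the job is handed in, with the robot touching nothing.
It also fails if it takes over 133 s, if anything falls off the work surface, if the arm or the gripper's body presses on something with over 40 N, if the wrist force passes 120 N, or if a joint passes its speed limit or range.

## Working session

There is one attempt and no reset: what is moved stays moved. The work goes in short steps, Python scripts to look and compute and a tool call to move; the robot and the scene stay as the last step left them, time stands still between calls to the robot, and variables do not carry over. Pictures are saved under pics/ and viewed, at most 15 in all, crops included, and the job is handed in when it is done.

Besides the shell and the picture viewer there is one more tool, called as name([rows], argument=value, ...), one row to a line, values as JSON. drive_tool: Moves the arm, as the interface text tells. Its arguments: {"type":"object","properties":{"commands":{"type":"array"},"fingers":{"type":"number"},"grip_force":{"type":"number"}},"required":["commands"]}

```bash
ls; mkdir -p pics; cat > h.py <<'E'
import numpy as np, cv2
from bench import ctrl
def cam(n):
    return ctrl.read_camera(n)
def proj_inv(c,px,z):
    f=200/np.tan(np.radians(c["vfov"])/2); T=np.array(c["world_from_camera"])
    d=T[:3,:3]@np.array([(px[0]-c["cx"])/f,(px[1]-c["cy"])/f,1]); o=T[:3,3]
    return (o+d*(z-o[2])/d[2])[:3]
def save(c,n): cv2.imwrite(f"pics/{n}.png",c["pixels"][:,:,::-1])
def rect(c,mask,z):
    m=mask.astype(np.uint8); cs,_=cv2.findContours(m,cv2.RETR_EXTERNAL,cv2.CHAIN_APPROX_NONE)
    k=max(cs,key=cv2.contourArea)[:,0,:]
    w=np.array([proj_inv(c,p,z)[:2] for p in k],np.float32)*1000
    (cx,cy),(a,b),t=cv2.minAreaRect(w)
    if a<b:a,b,t=b,a,t+90
    return [round(float(v),1) for v in (cx,cy,a,b,(t+90)%180-90)]
E
python3 - <<'E'
from h import *
for n in ("top","scene"):
    c=cam(n); save(c,n+"0")
    print(n,c["vfov"],np.round(c["world_from_camera"],3).tolist())
    if n=="top":
        for th,z in (("jar1_mid",.052),("brush_mid",.012),("weight1_mid",.022),("brush_tray",.01),("jar_caddy",.028),("weight_tray",.012),("rinse_pot",.046),("tape_roll",.024)):
            for d in ctrl.outline_of(th,n): print(th,round(d["score"],2),np.round(d["pixel"]),rect(c,d["mask"],z))
s=ctrl.get_state();print(s["t"],s["ee_pos"],s["tool_rot"],s["contact_force"],s["gripper_width"],ctrl.hold_point_z)
E
```

```text
pics
top 48.78058850977006 [[-0.015, -0.981, 0.194, 0.33], [-1.0, 0.015, -0.001, 0.089], [-0.002, -0.194, -0.981, 1.252], [0.0, 0.0, 0.0, 1.0]]
jar1_mid 0.7 [418. 222.] [495.0, -148.6, 41.6, 38.7, 89.1]
brush_mid 0.67 [488. 234.] [467.3, -354.5, 165.3, 17.5, -18.4]
weight1_mid 0.78 [516. 233.] [474.2, -432.1, 121.0, 30.0, -1.1]
brush_tray 0.58 [262. 220.] [511.0, 281.4, 153.6, 121.3, 6.0]
brush_tray 0.56 [315. 219.] [518.5, 137.9, 218.5, 76.5, -0.8]
brush_tray 0.36 [455. 228.] [486.3, -265.1, 51.8, 42.7, 89.1]
jar_caddy 0.96 [208. 228.] [494.1, 432.3, 151.9, 86.9, -0.7]
jar_caddy 0.81 [138. 213.] [535.9, 628.7, 203.5, 122.6, -3.3]
weight_tray 0.73 [264. 222.] [510.7, 281.1, 154.3, 125.9, 6.1]
rinse_pot 0.79 [356. 250.] [423.7, 26.3, 55.5, 54.1, 43.8]
tape_roll 0.75 [346. 155.] [679.2, 30.9, 59.8, 57.9, -0.9]
tape_roll 0.58 [516. 234.] [472.5, -429.8, 112.6, 33.0, -1.6]
scene 47.22468813383551 [[0.392, 0.529, -0.752, 1.586], [0.92, -0.245, 0.307, -0.298], [-0.021, -0.813, -0.582, 0.825], [0.0, 0.0, 0.0, 1.0]]
0.5 [ 0.22498771 -0.63638056  0.23124899] [-1.79994745e+02 -8.68226873e-04  1.94703755e+01] [ 0.43877192  0.24114063 -0.01930791] 0.999703462637121 0.0187
```

View pics/top0.png

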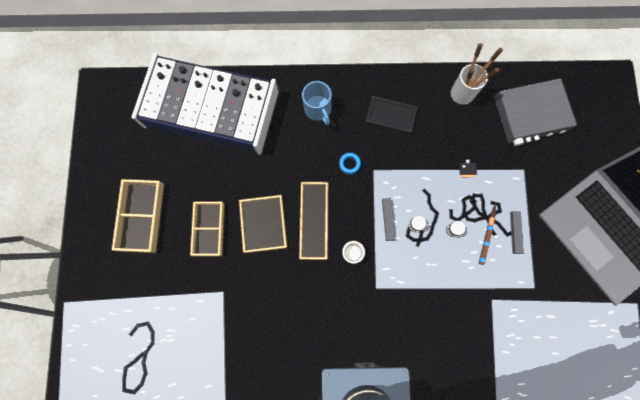

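View pics/scene0.png

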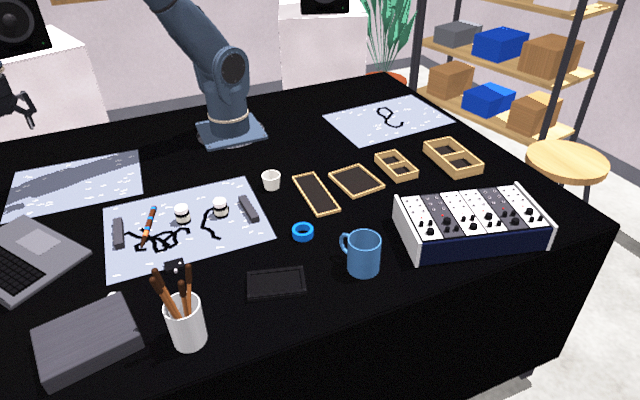

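The top view shows the sheet with the weights at (389,219) and (516,232), the jars at (418,222) and (457,229), and the brush at (488,234). The trays are at (315,219) brush, (264,222) weights and (208,228) caddy. The bigger caddy at (138,213) is the look-alike. I'll move above the brush first.

drive_tool([
  [32.2,-18.5,4,37.5],
  [32.2,-18.5,4,37.5],
  [32.2,-18.5,4,37.5],
  [32.2,-18.5,4,37.5],
  [32.2,-18.5,4,37.5],
  [32.2,-18.5,4,37.5],
  [32.2,-18.5,4,37.5],
  [32.2,-18.5,4,37.5],
  [32.2,-18.5,4,37.5],
  [32.2,-18.5,4,37.5],
], fingers=90, grip_force=40)

```text
t: 1.5
ee_pos: [0.467, -0.3546, 0.1914]
tool_rot: [180.0, 0.0, -18.0]
contact_force: [-0.1, -0.1, 0.7]
gripper_width: 0.646
gripper_force: 0.0
```

```bash
cat >> h.py <<'E'
Z={"jar1_mid":.052,"brush_mid":.012,"weight1_mid":.022,"brush_tray":.01,"jar_caddy":.028,"weight_tray":.012}
def look(n,pic,things,zs=Z):
    c=cam(n); save(c,pic)
    for th in things:
        for d in ctrl.outline_of(th,n):
            if d["score"]>.3: print(th,round(d["score"],2),np.round(d["pixel"]),"rect",rect(c,d["mask"],zs[th]))
    return c
def go(x,y,z,yaw=None):
    """world target (m, deg) -> row of the drive tool, cm, deg"""
    s=ctrl.get_state(); p=np.array(s["ee_pos"]); a=np.radians(s["tool_rot"][2])
    d=(np.array([x,y,z])-p)*100
    t=0 if yaw is None else -((yaw-s["tool_rot"][2]+180)%360-180)
    print("row",np.round([d[0]*np.cos(a)+d[1]*np.sin(a),d[0]*np.sin(a)-d[1]*np.cos(a),-d[2],t],2))
def st():
    s=ctrl.get_state(); print(round(s["t"],2),np.round(s["ee_pos"],4),np.round(s["tool_rot"],2),"j",np.round(s["joint_pos"],0),"w",round(s["gripper_width"],3),"F",np.round(s["contact_force"],1),s["gripper_force"])
E
python3 - <<'E'
from h import *
st(); c=look("wrist","w1",["brush_mid","jar1_mid","weight1_mid"]); print(np.round(c["world_from_camera"],3).tolist())
E
```

```text
1.5 [ 0.467  -0.3546  0.1914] [ 1.7997e+02  1.0000e-02 -1.7960e+01] j [ 26.  28.  10. 100.  -6.  53. -70.] w 0.646 F [-0.1 -0.1  0.7] 0.0
brush_mid 0.73 [324. 157.] rect [469.3, -361.4, 177.6, 14.2, -17.9]
jar1_mid 0.78 [108. 203.] rect [499.6, -173.6, 68.0, 36.8, -80.9]
weight1_mid 0.65 [403. 130.] rect [472.0, -438.4, 119.4, 27.7, -1.6]
[[-0.308, -0.901, -0.306, 0.544], [-0.951, 0.292, 0.097, -0.381], [0.002, 0.321, -0.947, 0.334], [0.0, 0.0, 0.0, 1.0]]
```

View pics/w1.png

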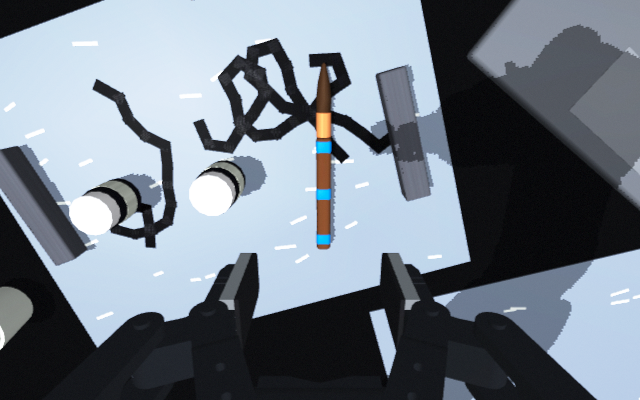

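The wrist view shows the brush at (324,157), bristles pointing away, with clear finger space on both sides. I'll go down and grip.

drive_tool([
  [0.4,0.6,5,0],
  [0.4,0.6,10,0],
  [0.4,0.6,14,0],
  [0.4,0.6,16.5,0],
  [0.4,0.6,18,0],
  [0.4,0.6,18.7,0],
  [0.4,0.6,18.7,0],
])

```text
t: 2.4
ee_pos: [0.4681, -0.3622, 0.0038]
tool_rot: [-180.0, 0.1, -18.1]
contact_force: [0.2, -0.1, 0.5]
gripper_width: 0.649
gripper_force: 0.0
```

drive_tool([
  [0,0,0,0],
  [0,0,0,0],
  [0,0,0,0],
  [0,0,0,0],
  [0,0,0,0],
  [0,0,0,0],
  [0,0,-0.5,0],
  [0,0,-2,0],
  [0,0,-6,0],
  [0,0,-9,0],
  [0,0,-11,0],
  [0,0,-11,0],
], fingers=255)

```text
t: 3.6
ee_pos: [0.4702, -0.3627, 0.1178]
tool_rot: [179.9, -0.3, -18.0]
contact_force: [1.1, 0.0, 0.3]
gripper_width: 0.146
gripper_force: 39.1
```

```bash
python3 - <<'E'
from h import *
st(); go(.5185,.138,.12,-0.8)
E
```

```text
3.6 [ 0.4702 -0.3627  0.1178] [179.91  -0.31 -18.04] j [ 27.  33.   9. 103.  -7.  44. -68.] w 0.146 F [1.1 0.  0.3] 39.11377429962158
row [-10.91 -49.11  -0.22 -17.24]
```

drive_tool([
  [-0.5,-2,-2,0],
  [-1.2,-6,-4,-2],
  [-2.2,-10.5,-4,-4],
  [-3.3,-15,-4,-6],
  [-4.4,-20,-4,-8],
  [-5.5,-24.8,-4,-10],
  [-6.6,-29.6,-4,-12],
  [-7.7,-34.4,-4,-14],
  [-8.7,-39,-4,-16],
  [-9.7,-43.5,-4,-17],
  [-10.4,-47,-4,-17.2],
  [-10.9,-49.1,-4,-17.2],
])

```text
t: 4.8
ee_pos: [0.5167, 0.1428, 0.1538]
tool_rot: [-179.9, 0.0, -0.6]
contact_force: [-0.2, -0.7, -0.3]
gripper_width: 0.148
gripper_force: 39.1
```

```bash
python3 - <<'E'
from h import *
st(); c=look("wrist","w2",["brush_tray","brush_mid","weight_tray"],{"brush_tray":.01,"brush_mid":.155,"weight_tray":.012})
E
```

```text
4.8 [0.5167 0.1428 0.1538] [-1.7994e+02  3.0000e-02 -6.0000e-01] j [ -23.   26.    4.  109.   -3.   44. -108.] w 0.148 F [-0.2 -0.7 -0.3] 39.12340521812439
brush_tray 0.56 [345. 128.] rect [527.7, 132.2, 196.1, 76.0, -1.4]
brush_mid 0.72 [319. 221.] rect [526.4, 141.7, 158.4, 15.2, -0.5]
weight_tray 0.56 [164. 183.] rect [508.2, 276.1, 150.4, 124.1, 6.0]
weight_tray 0.34 [579. 173.] rect [512.6, -79.8, 125.9, 39.3, 3.5]
```

View pics/w2.png

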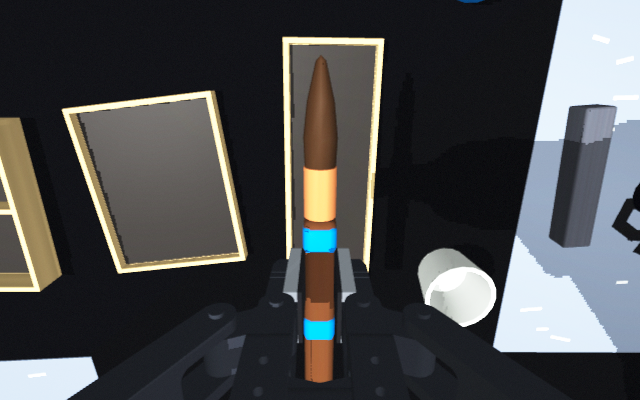

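The wrist view shows the brush tray at (333,150) beneath the brush, which hangs about 10 mm to the left of the tray's centre line. The rinse pot at (457,285) is clear. I'll lower the brush and release it.

drive_tool([
  [0,0.5,3,0.8],
  [0,1,7,0.8],
  [0,1,10,0.8],
  [0,1,12,0.8],
  [0,1,13.2,0.8],
  [0,1,13.9,0.8],
  [0,1,14.3,0.8],
  [0,1,14.5,0.8],
  [0,1,14.55,0.8],
  [0,1,14.55,0.8],
])

```text
t: 6.0
ee_pos: [0.5174, 0.1291, 0.0095]
tool_rot: [-180.0, -0.1, -1.6]
contact_force: [-0.2, -1.1, 1.6]
gripper_width: 0.151
gripper_force: 39.3
```

drive_tool([
  [0,0,0,0],
  [0,0,0,0],
  [0,0,0,0],
  [0,0,0,0],
  [0,0,-1,0],
  [0,0,-3,0],
  [0,0,-7,0],
  [0,0,-12,0],
  [0,0,-16,0],
  [0,0,-16,0],
], fingers=170)

```text
t: 7.0
ee_pos: [0.5198, 0.1296, 0.1749]
tool_rot: [-179.8, -0.5, -1.7]
contact_force: [0.4, 0.3, -0.0]
gripper_width: 0.338
gripper_force: 0.0
```

```bash
python3 - <<'E'
from h import *
st(); c=look("wrist","w3",["brush_tray","brush_mid","weight_tray","weight1_mid"])
c=look("top","t3",["jar1_mid","brush_mid"]); go(.49,-.255,.17,0)
go(.495,-.165,.17,0)
E
```

```text
7.0 [0.5198 0.1296 0.1749] [-179.81   -0.51   -1.66] j [ -22.   25.    5.  108.   -3.   47. -108.] w 0.338 F [ 0.4  0.3 -0. ] 0.0
brush_tray 0.91 [310. 151.] rect [515.5, 132.5, 221.6, 77.0, -1.0]
brush_mid 0.8 [322. 174.] rect [515.1, 127.4, 179.5, 14.3, -2.0]
weight_tray 0.75 [163. 184.] rect [507.9, 275.5, 150.2, 124.3, 6.1]
jar1_mid 0.79 [418. 222.] rect [495.0, -147.2, 43.7, 38.2, -47.1]
row [-1.55 38.44 -0.22 -1.63]
row [-1.31 29.43 -0.22 -1.63]
```

View pics/w3.png

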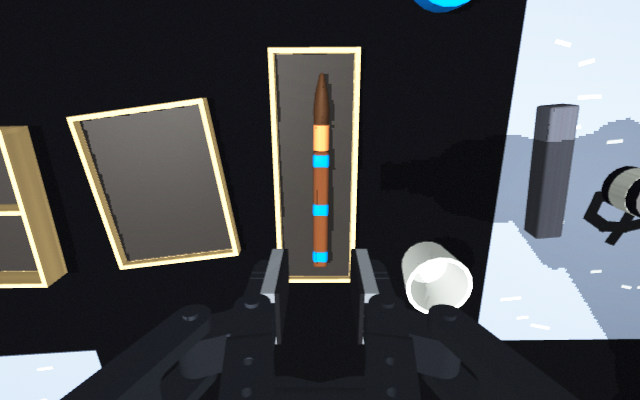

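The wrist view shows the brush flat in its tray around (321,170), with nothing else disturbed. Next is the nearer jar.

drive_tool([
  [-2.7,28.1,0.3,-1.6],
  [-2.7,28.1,0.3,-1.6],
  [-2.7,28.1,0.3,-1.6],
  [-2.7,28.1,0.3,-1.6],
  [-2.7,28.1,0.3,-1.6],
  [-2.7,28.1,0.3,-1.6],
  [-2.7,28.1,0.3,-1.6],
  [-2.7,28.1,0.3,-1.6],
], fingers=75)

```text
t: 8.2
ee_pos: [0.4817, -0.1515, 0.1652]
tool_rot: [-180.0, 0.1, -0.1]
contact_force: [-0.0, 0.4, 0.7]
gripper_width: 0.704
gripper_force: 0.0
```

```bash
cat >> h.py <<'E'
def caps(pic,zt=.052,n="wrist"):
    "white caps: ellipse fits of bright blobs near jar masks"
    c=cam(n); save(c,pic); im=c["pixels"]
    for d in ctrl.outline_of("jar1_mid",n):
        if d["score"]<.3: continue
        m=d["mask"]&(im.min(2)>=235)
        cs,_=cv2.findContours(m.astype(np.uint8),cv2.RETR_EXTERNAL,cv2.CHAIN_APPROX_NONE)
        if not cs: continue
        k=max(cs,key=cv2.contourArea)[:,0,:]
        w=np.array([proj_inv(c,p,zt)[:2] for p in k],np.float32)*1000
        (x,y),r=cv2.minEnclosingCircle(w); print(round(d["score"],2),np.round(d["pixel"]),"cap",round(x,1),round(y,1),"r",round(r,1),"mean",w.mean(0))
E
python3 - <<'E'
from h import *
st(); caps("w4")
E
```

```text
8.2 [ 0.4817 -0.1515  0.1652] [-1.7997e+02  6.0000e-02 -1.4000e-01] j [  8.  23.   6. 113.  -3.  44. -75.] w 0.704 F [-0.   0.4  0.7] 0.0
0.74 [329. 163.] cap 497.3 -156.6 r 18.2 mean [ 497.41315 -156.9197 ]
```

View pics/w4.png

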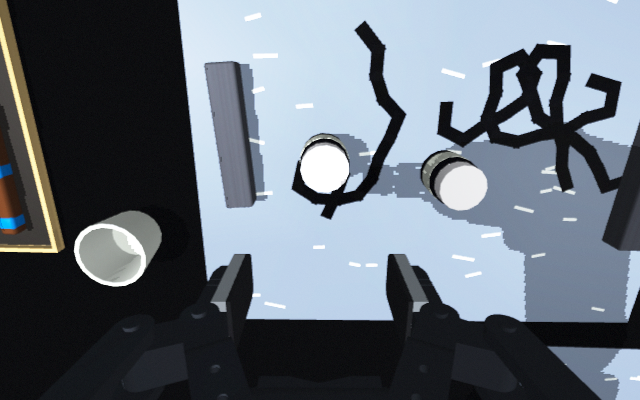

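The wrist view shows the near jar's cap at (325,168). Its fitted radius of 18.2 mm matches the cap, so I'll descend and grip it by the cap.

drive_tool([
  [0.8,0.3,0,0],
  [1.55,0.5,1,0],
  [1.55,0.5,4,0],
  [1.55,0.5,8,0],
  [1.55,0.5,11,0],
  [1.55,0.5,12.5,0],
  [1.55,0.5,13.1,0],
  [1.55,0.5,13.1,0],
])

```text
t: 9.1
ee_pos: [0.4976, -0.1556, 0.0338]
tool_rot: [-180.0, 0.1, 0.0]
contact_force: [-0.2, 0.7, 0.1]
gripper_width: 0.706
gripper_force: 0.0
```

drive_tool([
  [0,0,0,0],
  [0,0,0,0],
  [0,0,0,0],
  [0,0,0,0],
  [0,0,0,0],
  [0,0,-0.3,0],
  [0,0,-1.5,0],
  [0,0,-4.5,0],
  [0,0,-8,0],
  [0,0,-11,0],
  [0,0,-12,0],
  [0,0,-12,0],
], fingers=255)

```text
t: 10.3
ee_pos: [0.4983, -0.1564, 0.1566]
tool_rot: [180.0, -0.2, -0.0]
contact_force: [0.4, 0.1, -2.4]
gripper_width: 0.412
gripper_force: 35.3
```

```bash
python3 - <<'E'
from h import *
st(); go(.490,.39,.16,-0.7); 
E
```

```text
10.3 [ 0.4983 -0.1564  0.1566] [ 1.7996e+02 -1.8000e-01 -4.0000e-02] j [  8.  25.   6. 111.  -3.  44. -74.] w 0.412 F [ 0.4  0.1 -2.4] 35.32934373943135
row [ -0.87 -54.64  -0.34   0.66]
```

drive_tool([
  [0,-1.5,-1,0],
  [0,-5,-2,0],
  [0,-9.5,-2,0],
  [0,-14.3,-2,0],
  [0,-19.1,-2,0],
  [0,-24,-2,0],
  [0,-28.9,-2,0],
  [-0.2,-33.8,-2,0],
  [-0.4,-38.5,-2,0.3],
  [-0.6,-43,-2,0.7],
  [-0.8,-47,-2,0.7],
  [-0.9,-50,-2,0.7],
])

```text
t: 11.5
ee_pos: [0.4871, 0.3467, 0.1729]
tool_rot: [180.0, 0.1, -0.6]
contact_force: [1.1, -0.7, -0.9]
gripper_width: 0.405
gripper_force: 35.3
```

drive_tool([
  [0,-2.5,0,0],
  [0,-4,0,0],
  [0,-4.5,0,0],
  [0,-4.5,0,0],
])

```text
t: 11.9
ee_pos: [0.4893, 0.3883, 0.1739]
tool_rot: [179.9, 0.1, -0.7]
contact_force: [0.5, 1.0, -1.4]
gripper_width: 0.407
gripper_force: 35.3
```

```bash
python3 - <<'E'
from h import *
st(); look("wrist","w5",["jar_caddy","weight_tray"])
E
```

```text
11.9 [0.4893 0.3883 0.1739] [ 1.7993e+02  5.0000e-02 -7.3000e-01] j [ -45.   32.    3.   95.   -2.   54. -131.] w 0.407 F [ 0.5  1.  -1.4] 35.33479007310234
jar_caddy 0.97 [263. 153.] rect [494.4, 431.9, 148.7, 80.4, -0.7]
jar_caddy 0.59 [ 56. 132.] rect [528.3, 614.9, 202.6, 114.0, -3.8]
weight_tray 0.86 [445. 138.] rect [507.6, 278.6, 151.2, 122.1, 6.3]
```

View pics/w5.png

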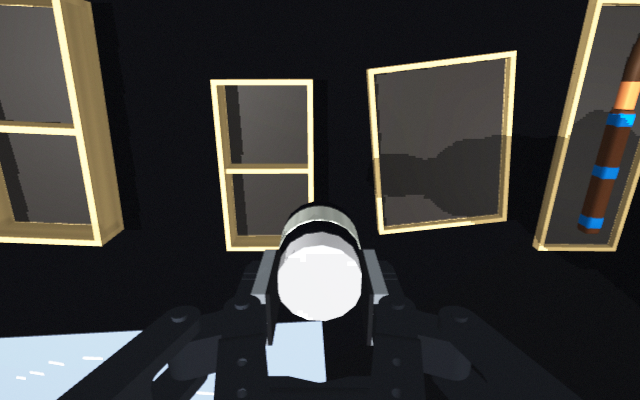

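The wrist view shows the right caddy at (263,165), measured at 149 x 80 mm, with the jar upright in the grip. I'll place the jar in the far well.

drive_tool([
  [1.5,-1.5,0,0],
  [3.2,-3.4,0,0],
  [4.1,-4.4,1,0],
  [4.1,-4.4,4,0],
  [4.1,-4.4,7.5,0],
  [4.1,-4.4,10.2,0],
  [4.1,-4.4,11.8,0],
  [4.1,-4.4,12.7,0],
  [4.1,-4.4,13.2,0],
  [4.1,-4.4,13.5,0],
  [4.1,-4.4,13.5,0],
  [4.1,-4.4,13.5,0],
])

```text
t: 13.25
ee_pos: [0.5314, 0.4327, 0.0408]
tool_rot: [-179.9, -0.1, -0.7]
contact_force: [-0.1, 0.3, -1.0]
gripper_width: 0.408
gripper_force: 35.3
```

drive_tool([
  [0,0,0,0],
  [0,0,0,0],
  [0,0,0,0],
  [0,0,0,0],
  [0,0,-0.5,0],
  [0,0,-2,0],
  [0,0,-6,0],
  [0,0,-11,0],
  [0,0,-14,0],
  [0,0,-14,0],
], fingers=75)

```text
t: 14.25
ee_pos: [0.5333, 0.434, 0.1868]
tool_rot: [-179.6, -0.4, -0.8]
contact_force: [-0.1, 0.4, -0.7]
gripper_width: 0.706
gripper_force: 0.0
```

```bash
python3 - <<'E'
from h import *
st(); caps("w6",.056); go(.48,-.26,.17,0)
E
```

```text
14.25 [0.5333 0.434  0.1868] [-179.61   -0.43   -0.76] j [ -45.   36.    4.   84.   -2.   59. -132.] w 0.706 F [-0.1  0.4 -0.7] 0.0
0.87 [323. 177.] cap 530.7 431.4 r 18.5 mean [530.736   431.45483]
row [-4.24 69.32  1.16 -0.73]
```

drive_tool([
  [-4.2,60,1,-0.7],
  [-4.2,60,1,-0.7],
  [-4.2,60,1,-0.7],
  [-4.2,60,1,-0.7],
  [-4.2,60,1,-0.7],
  [-4.2,60,1,-0.7],
  [-4.2,60,1,-0.7],
  [-4.2,60,1,-0.7],
  [-4.2,60,1,-0.7],
  [-4.2,60,1,-0.7],
  [-4.2,60,1,-0.7],
  [-4.2,60,1,-0.7],
])

```text
t: 15.55
ee_pos: [0.4801, -0.1672, 0.169]
tool_rot: [-180.0, 0.1, -0.0]
contact_force: [1.3, -0.1, 0.9]
gripper_width: 0.708
gripper_force: 0.0
```

drive_tool([
  [0,9,1,0],
  [0,9,1,0],
  [0,9,1,0],
  [0,9,1,0],
])

```text
t: 15.95
ee_pos: [0.4803, -0.2559, 0.1587]
tool_rot: [-179.9, 0.1, -0.2]
contact_force: [0.4, 0.8, -0.2]
gripper_width: 0.702
gripper_force: 0.0
```

```bash
python3 - <<'E'
from h import *
st(); caps("w7")
E
```

```text
15.95 [ 0.4803 -0.2559  0.1587] [-1.7994e+02  1.4000e-01 -1.6000e-01] j [ 19.  27.   6. 108.  -4.  46. -63.] w 0.702 F [ 0.4  0.8 -0.2] 0.0
0.59 [325. 179.] cap 481.9 -263.1 r 17.9 mean [ 483.0122  -262.60837]
```

View pics/w7.png

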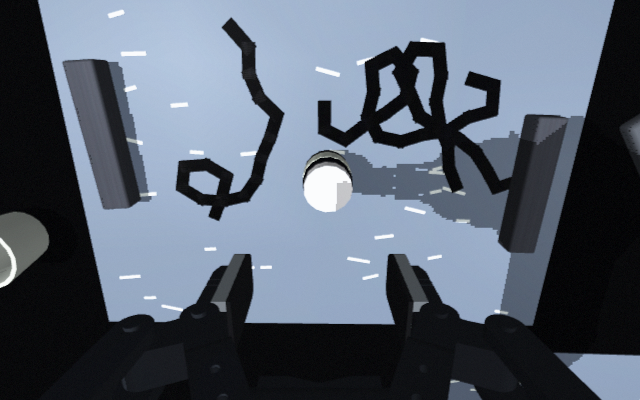

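The jar's cap is at (328,188), partly in shadow. I'll refit it with a lower brightness threshold.

```bash
python3 - <<'E'
from h import *
c=cam("wrist"); im=c["pixels"]
print(np.round(proj_inv(c,(328,188),.052)*1000,1), im[188,300:358:2].min(1))
E
```

```text
[ 483.5 -261.5   52. ] [158 157 157 188 251 251 251 251 251 251 251 251 251 251 251 251 251 251
 197 196 198 198 196 197 198 199 197 171  85]
```

drive_tool([
  [0.3,0.6,1,0],
  [0.3,0.6,4,0],
  [0.3,0.6,8,0],
  [0.3,0.6,10.5,0],
  [0.3,0.6,12,0],
  [0.3,0.6,12.4,0],
  [0.3,0.6,12.4,0],
])

```text
t: 16.8
ee_pos: [0.4843, -0.261, 0.0352]
tool_rot: [-180.0, 0.1, 0.0]
contact_force: [-0.7, -0.1, 0.8]
gripper_width: 0.709
gripper_force: 0.0
```

drive_tool([
  [0,0,0,0],
  [0,0,0,0],
  [0,0,0,0],
  [0,0,0,0],
  [0,0,0,0],
  [0,0,-0.3,0],
  [0,0,-1.5,0],
  [0,0,-4.5,0],
  [0,0,-8,0],
  [0,0,-11,0],
  [0,0,-13,0],
  [0,0,-13,0],
], fingers=255)

```text
t: 18.0
ee_pos: [0.4857, -0.2622, 0.1695]
tool_rot: [179.9, -0.3, -0.0]
contact_force: [0.4, -0.5, -1.6]
gripper_width: 0.4
gripper_force: 38.6
```

drive_tool([
  [0,-1.5,0,0],
  [0,-5,0,0],
  [0,-9.5,0,0],
  [0,-14.3,0,0],
  [0,-19.1,0,0],
  [0,-24,0,0],
  [0,-28.9,0,0],
  [0,-33.8,0,0],
  [0,-38.7,0,0],
  [0,-43.5,0,0],
  [0,-48,0,0],
  [0,-50,0,0],
])

```text
t: 19.2
ee_pos: [0.482, 0.2443, 0.1645]
tool_rot: [-179.9, 0.1, 0.3]
contact_force: [0.4, 0.1, -0.8]
gripper_width: 0.406
gripper_force: 38.7
```

```bash
python3 - <<'E'
from h import *
st(); go(.458,.4324,.12,-0.7)
E
```

```text
19.2 [0.482  0.2443 0.1645] [-1.7993e+02  1.5000e-01  3.2000e-01] j [ -34.   26.    3.  108.   -2.   46. -119.] w 0.406 F [ 0.4  0.1 -0.8] 38.678119578107726
row [ -2.3  -18.82   4.45   1.02]
```

drive_tool([
  [0,-2.5,0,0],
  [-0.5,-6.5,0,0],
  [-1.1,-11,0,0.5],
  [-1.7,-15,0,1],
  [-2.1,-17.6,0,1],
  [-2.3,-18.8,1,1],
  [-2.3,-18.8,3,1],
  [-2.3,-18.8,5.5,1],
  [-2.3,-18.8,7.5,1],
  [-2.3,-18.8,8.5,1],
  [-2.3,-18.8,8.5,1],
])

```text
t: 20.3
ee_pos: [0.4606, 0.4249, 0.0787]
tool_rot: [179.8, 0.2, -1.1]
contact_force: [0.2, 0.3, -0.8]
gripper_width: 0.403
gripper_force: 38.7
```

```bash
python3 - <<'E'
from h import *
st(); go(.458,.4324,.0402,-0.7)
c=cam("wrist"); save(c,"w8")
E
```

```text
20.3 [0.4606 0.4249 0.0787] [ 1.7981e+02  1.6000e-01 -1.0600e+00] j [ -49.   38.    3.  100.   -3.   43. -135.] w 0.403 F [ 0.2  0.3 -0.8] 38.71353381749941
row [-0.28 -0.74  3.85 -0.36]
```

View pics/w8.png

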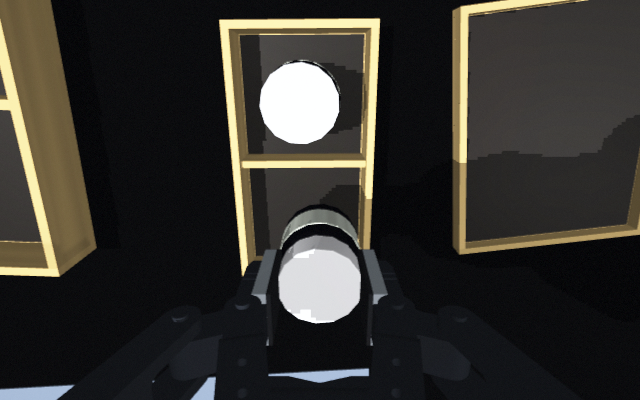

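The jar hangs over the near well at (300,220), and the first jar stands upright at (300,100). I'll lower this one.

drive_tool([
  [-0.2,-0.6,0,0],
  [-0.2,-0.65,1,0],
  [-0.2,-0.65,2,0],
  [-0.2,-0.65,2.8,0],
  [-0.2,-0.65,3.3,0],
  [-0.2,-0.65,3.5,0],
  [-0.2,-0.65,3.6,0],
  [-0.2,-0.65,3.7,0],
  [-0.2,-0.65,3.7,0],
  [-0.2,-0.65,3.7,0],
])

```text
t: 21.35
ee_pos: [0.46, 0.4332, 0.0441]
tool_rot: [-180.0, -0.0, -1.0]
contact_force: [-0.5, -0.7, -1.3]
gripper_width: 0.402
gripper_force: 38.7
```

drive_tool([
  [0,0,0.15,0],
  [0,0,0.3,0],
  [0,0,0.4,0],
  [0,0,0.4,0],
  [0,0,0.4,0],
])

```text
t: 21.85
ee_pos: [0.46, 0.4331, 0.041]
tool_rot: [-180.0, -0.0, -1.0]
contact_force: [-2.5, -2.3, 10.4]
gripper_width: 0.404
gripper_force: 40.5
```

Contact: the jar is resting on the floor. Release and rise, then look from higher up.

drive_tool([
  [0,0,-0.1,0],
  [0,0,-0.1,0],
  [0,0,-0.1,0],
  [0,0,-0.1,0],
  [0,0,-0.5,0],
  [0,0,-2,0],
  [0,0,-6,0],
  [0,0,-11,0],
  [0,0,-15,0],
  [0,0,-15,0],
], fingers=75)

```text
t: 22.85
ee_pos: [0.4624, 0.4352, 0.1974]
tool_rot: [-179.5, -0.4, -1.1]
contact_force: [-0.2, 0.9, -0.2]
gripper_width: 0.706
gripper_force: 0.0
```

```bash
python3 - <<'E'
from h import *
st(); caps("w9",.056); go(.49,-.10,.17,3)
E
```

```text
22.85 [0.4624 0.4352 0.1974] [-179.52   -0.44   -1.06] j [ -50.   31.    4.   92.   -2.   56. -136.] w 0.706 F [-0.2  0.9 -0.2] 0.0
0.57 [321.  94.] cap 530.2 431.6 r 18.3 mean [530.3303  431.58685]
row [ 3.94 53.28  2.21 -4.04]
```

drive_tool([
  [3.9,53.3,1.5,-4],
  [3.9,53.3,1.5,-4],
  [3.9,53.3,1.5,-4],
  [3.9,53.3,1.5,-4],
  [3.9,53.3,1.5,-4],
  [3.9,53.3,1.5,-4],
  [3.9,53.3,1.5,-4],
  [3.9,53.3,1.5,-4],
  [3.9,53.3,1.5,-4],
  [3.9,53.3,1.5,-4],
  [3.9,53.3,1.5,-4],
  [3.9,53.3,1.5,-4],
], grip_force=80)

```text
t: 24.15
ee_pos: [0.488, -0.1062, 0.174]
tool_rot: [179.9, 0.1, 2.5]
contact_force: [-1.0, 0.5, -1.0]
gripper_width: 0.704
gripper_force: 0.0
```

```bash
python3 - <<'E'
from h import *
st(); look("wrist","w10",["weight1_mid","brush_mid"])
E
```

```text
24.15 [ 0.488  -0.1062  0.174 ] [1.7988e+02 1.2000e-01 2.5100e+00] j [  2.  22.   6. 113.  -3.  45. -77.] w 0.704 F [-1.   0.5 -1. ] 0.0
weight1_mid 0.65 [634. 246.] rect [431.5, -407.7, 28.6, 7.3, 19.1]
brush_mid 0.62 [ 48. 126.] rect [515.3, 126.9, 180.6, 22.6, -2.1]
brush_mid 0.62 [ 61. 118.] rect [512.4, 127.7, 211.1, 83.0, -1.5]
```

View pics/w10.png

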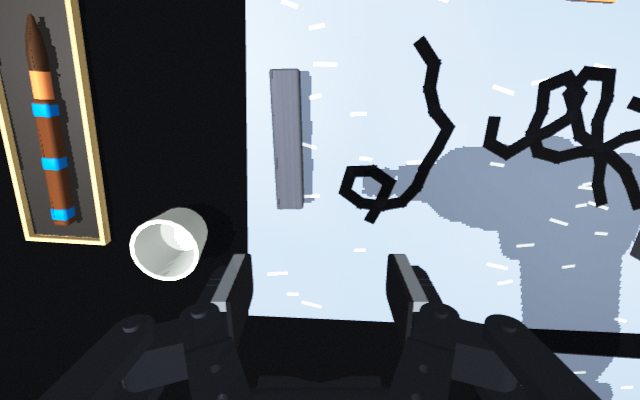

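The near weight is at (287,139), with its corners at about (270,70), (298,69), (303,208) and (278,209). The network missed it, so I'll segment it by grey level.

```bash
cat >> h.py <<'E'
def bar(n,box,lo,hi,z=.022):
    c=cam(n); x0,y0,x1,y1=box; g=c["pixels"].astype(int); m=np.zeros((400,640),np.uint8)
    r=g[y0:y1,x0:x1]; m[y0:y1,x0:x1]=((r.mean(2)>lo)&(r.mean(2)<hi))
    m=cv2.morphologyEx(m,cv2.MORPH_OPEN,np.ones((5,5)))
    print("bar",rect(c,m,z)); return c
E
python3 - <<'E'
from h import *
c=bar("wrist",(258,55,325,222),70,145)
print(c["pixels"][140,262:322:3].mean(1).round())
for p in ((270,70),(298,69),(303,208),(278,209)): print(np.round(proj_inv(c,p,.022)*1000))
E
```

```text
bar [515.0, -89.0, 115.9, 8.0, 2.1]
[241. 241. 240. 241. 241. 241. 232. 141. 144. 150. 146. 149. 145. 147.
 146. 128. 123. 151. 151. 205.]
[573. -57.  22.]
[575. -80.  22.]
[457. -88.  22.]
[455. -65.  22.]
```

drive_tool([
  [1.4,-1.6,2,-0.7],
  [2.8,-3.2,5,-1.4],
  [2.8,-3.25,9,-1.4],
  [2.8,-3.25,12.5,-1.4],
  [2.8,-3.25,14.8,-1.4],
  [2.8,-3.25,16,-1.4],
  [2.8,-3.25,16.6,-1.4],
  [2.8,-3.25,16.6,-1.4],
])

```text
t: 25.15
ee_pos: [0.5156, -0.066, 0.0088]
tool_rot: [-180.0, 0.0, 4.4]
contact_force: [-0.9, 0.7, 0.8]
gripper_width: 0.708
gripper_force: 0.0
```

drive_tool([
  [0,0,0,0],
  [0,0,0,0],
  [0,0,0,0],
  [0,0,0,0],
  [0,0,0,0],
  [0,0,0,0],
  [0,0,-0.3,0],
  [0,0,-1.5,0],
  [0,0,-4.5,0],
  [0,0,-8,0],
  [0,0,-10.5,0],
  [0,0,-11,0],
], fingers=255, grip_force=80)

```text
t: 26.35
ee_pos: [0.5169, -0.0665, 0.1222]
tool_rot: [180.0, -0.3, 4.4]
contact_force: [0.1, -0.4, -5.7]
gripper_width: 0.254
gripper_force: 79.5
```

```bash
python3 - <<'E'
from h import *
st()
a=np.radians(6.2); n=np.array([-np.sin(a),np.cos(a)]); o=np.array([.5077,.277])
for k in (.022,-.022): p=o+k*n; print(p); go(*p,.12,6.2)
E
```

```text
26.35 [ 0.5169 -0.0665  0.1222] [179.99  -0.28   4.39] j [ -1.  28.   5. 114.  -4.  39. -80.] w 0.254 F [ 0.1 -0.4 -5.7] 79.45846796035767
[0.50532401 0.29887132]
row [  1.64 -36.51   0.22  -1.81]
[0.51007599 0.25512868]
row [  1.78 -32.12   0.22  -1.81]
```

drive_tool([
  [0,-1.5,-0.5,0],
  [0.2,-4.5,-1,0],
  [0.4,-8.5,-1,0],
  [0.6,-13,-1,-0.3],
  [0.8,-17.5,-1,-0.6],
  [1,-22,-1,-0.9],
  [1.2,-26.5,-1,-1.2],
  [1.4,-30.5,-1,-1.5],
  [1.5,-33.7,-1,-1.8],
  [1.6,-35.6,-1,-1.8],
  [1.6,-36.5,-1,-1.8],
  [1.6,-36.5,-1,-1.8],
])

```text
t: 27.55
ee_pos: [0.5033, 0.2986, 0.1283]
tool_rot: [180.0, 0.1, 6.2]
contact_force: [-0.5, -0.2, -6.0]
gripper_width: 0.252
gripper_force: 79.4
```

```bash
python3 - <<'E'
from h import *
st(); look("wrist","w11",["weight_tray"]); go(.5053,.2989,.05,6.2)
E
```

```text
27.55 [0.5033 0.2986 0.1283] [1.7997e+02 5.0000e-02 6.2100e+00] j [ -39.   32.    6.  104.   -4.   45. -115.] w 0.252 F [-0.5 -0.2 -6. ] 79.42372441291809
weight_tray 0.74 [372. 150.] rect [508.0, 278.0, 149.5, 120.0, 6.1]
row [ 0.16 -0.25  7.86 -0.15]
```

View pics/w11.png

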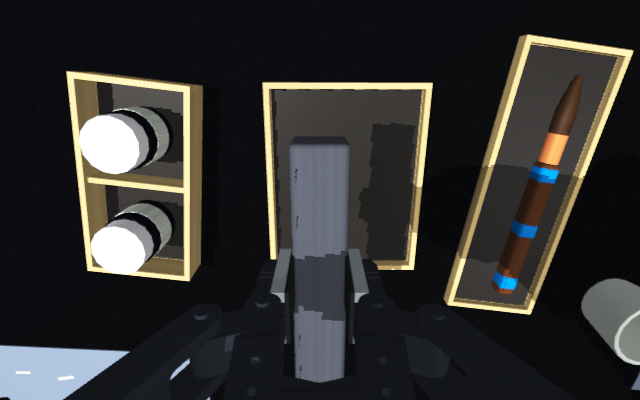

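The wrist view shows both jars upright in the caddy at (135,145) and (130,240), and the brush in its tray. The bar hangs over the left half of the weight tray at (320,200). I'll lower it.

drive_tool([
  [0.3,-0.1,2,0],
  [0.3,-0.1,5,0],
  [0.3,-0.1,7.5,0],
  [0.3,-0.1,9.3,0],
  [0.3,-0.1,10.3,0],
  [0.3,-0.1,10.8,0],
  [0.3,-0.1,11.1,0],
  [0.3,-0.1,11.3,0],
  [0.3,-0.1,11.3,0],
  [0.3,-0.1,11.3,0],
])

```text
t: 28.65
ee_pos: [0.5069, 0.3, 0.0164]
tool_rot: [-180.0, -0.0, 6.2]
contact_force: [0.0, 0.3, -5.7]
gripper_width: 0.255
gripper_force: 79.3
```

drive_tool([
  [0,0,0.15,0],
  [0,0,0.25,0],
  [0,0,0.3,0],
  [0,0,0.3,0],
  [0,0,0.3,0],
])

```text
t: 29.15
ee_pos: [0.5069, 0.3001, 0.0149]
tool_rot: [-179.9, -0.1, 6.2]
contact_force: [-5.9, -3.0, 18.2]
gripper_width: 0.254
gripper_force: 82.3
```

drive_tool([
  [0,0,-0.1,0],
  [0,0,-0.1,0],
  [0,0,-0.1,0],
  [0,0,-0.1,0],
  [0,0,-0.5,0],
  [0,0,-2,0],
  [0,0,-6,0],
  [0,0,-11,0],
  [0,0,-15,0],
  [0,0,-15,0],
], fingers=150)

```text
t: 30.15
ee_pos: [0.5093, 0.3012, 0.1688]
tool_rot: [-179.7, -0.5, 6.1]
contact_force: [-0.1, 0.1, -0.1]
gripper_width: 0.412
gripper_force: 0.0
```

```bash
python3 - <<'E'
from h import *
st(); c=look("wrist","w12",["weight_tray","weight1_mid"]); go(.46,-.42,.18,-1.5)
E
```

```text
30.15 [0.5093 0.3012 0.1688] [-179.74   -0.48    6.14] j [ -39.   29.    6.  101.   -4.   50. -115.] w 0.412 F [-0.1  0.1 -0.1] 0.0
weight1_mid 0.69 [161. 223.] rect [451.0, 436.7, 71.3, 42.3, -43.7]
row [-12.34  71.06  -1.73   7.68]
```

View pics/w12.png

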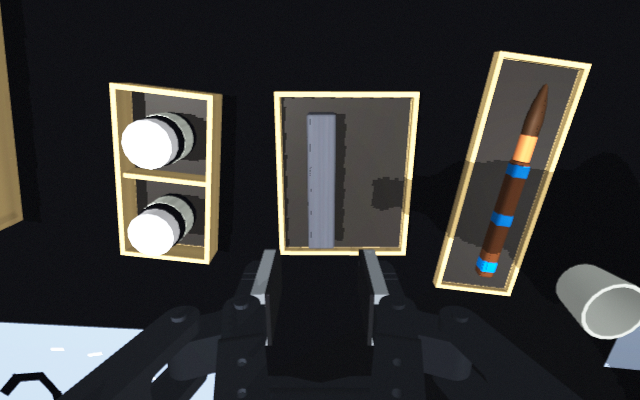

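The first bar lies in the tray at (321,180), but its near end at row 247 looks close to the near wall. I'll check the numbers.

```bash
python3 - <<'E'
from h import *
c=cam("wrist"); a=np.radians(6.1); R=np.array([[np.cos(a),np.sin(a)],[-np.sin(a),np.cos(a)]])
for p in ((308,114),(335,114),(333,248),(308,248)):
    w=proj_inv(c,p,.026)[:2]; print(np.round(w*1000), "in tray", np.round(R@(w-[.508,.278])*1000,1))
E
```

```text
[559. 313.] in tray [54.3 29.5]
[561. 292.] in tray [54.3  8.4]
[445. 280.] in tray [-62.5   8.3]
[443. 302.] in tray [-62.5  30.5]
```

drive_tool([
  [-10,58,-0.5,7.7],
  [-10,58,-0.5,7.7],
  [-10,58,-0.5,7.7],
  [-10,58,-0.5,7.7],
  [-10,58,-0.5,7.7],
  [-10,58,-0.5,7.7],
  [-10,58,-0.5,7.7],
  [-10,58,-0.5,7.7],
  [-10,58,-0.5,7.7],
  [-10,58,-0.5,7.7],
  [-10,58,-0.5,7.7],
  [-10,58,-0.5,7.7],
], fingers=75)

```text
t: 31.55
ee_pos: [0.4678, -0.2906, 0.1664]
tool_rot: [-180.0, 0.2, -1.7]
contact_force: [1.8, 0.3, 0.2]
gripper_width: 0.709
gripper_force: 0.0
```

drive_tool([
  [-0.8,13,0,0],
  [-0.8,13,0,0],
  [-0.8,13,0,0],
  [-0.8,13,0,0],
  [-0.8,13,0,0],
])

```text
t: 32.05
ee_pos: [0.4571, -0.4171, 0.166]
tool_rot: [-179.9, 0.1, -1.6]
contact_force: [0.9, 0.3, 0.6]
gripper_width: 0.705
gripper_force: 0.0
```

```bash
python3 - <<'E'
from h import *
st(); c=look("wrist","w13",["weight1_mid"])
E
```

```text
32.05 [ 0.4571 -0.4171  0.166 ] [-1.7988e+02  1.5000e-01 -1.6200e+00] j [ 32.  32.  10.  96.  -7.  52. -47.] w 0.705 F [0.9 0.3 0.6] 0.0
weight1_mid 0.77 [341. 152.] rect [471.9, -439.4, 119.2, 24.5, -1.6]
```

View pics/w13.png

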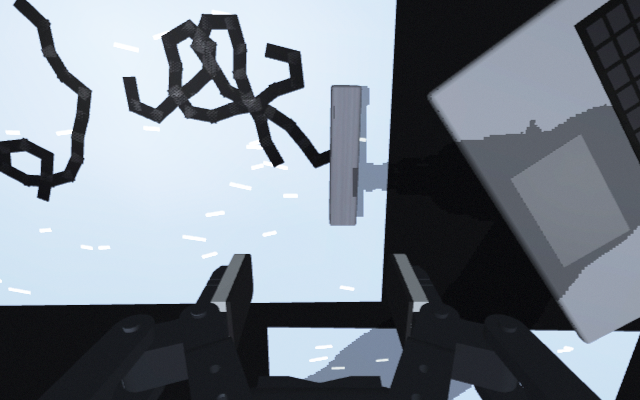

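The second weight is at (346,155), measured at 119 x 24.5 mm and clear of the laptop. I'll grip it.

drive_tool([
  [0.8,1.1,2,0],
  [1.5,2.2,5,0],
  [1.5,2.2,9,0],
  [1.5,2.2,12,0],
  [1.5,2.2,14.3,0],
  [1.5,2.2,15.3,0],
  [1.5,2.2,15.8,0],
  [1.5,2.2,15.8,0],
])

```text
t: 32.95
ee_pos: [0.4729, -0.4392, 0.0101]
tool_rot: [-180.0, -0.0, -1.5]
contact_force: [0.2, -0.4, 1.2]
gripper_width: 0.709
gripper_force: 0.0
```

drive_tool([
  [0,0,0,0],
  [0,0,0,0],
  [0,0,0,0],
  [0,0,0,0],
  [0,0,0,0],
  [0,0,0,0],
  [0,0,-0.3,0],
  [0,0,-1.5,0],
  [0,0,-4.5,0],
  [0,0,-8,0],
  [0,0,-11,0],
  [0,0,-12,0],
], fingers=255, grip_force=80)

```text
t: 34.15
ee_pos: [0.4733, -0.441, 0.1337]
tool_rot: [179.8, -0.2, -1.6]
contact_force: [0.1, -0.5, -4.0]
gripper_width: 0.257
gripper_force: 79.3
```

```bash
python3 - <<'E'
from h import *
st()
a=np.radians(6.1); p=np.array([.508,.278])-.024*np.array([-np.sin(a),np.cos(a)]); print(p); go(*p,.13,6.1)
E
```

```text
34.15 [ 0.4733 -0.441   0.1337] [179.81  -0.22  -1.55] j [ 33.  36.  10.  94.  -8.  50. -46.] w 0.257 F [ 0.1 -0.5 -4. ] 79.30010676383972
[0.51055034 0.25413589]
row [  1.84 -69.59   0.37  -7.65]
```

drive_tool([
  [0,-1.5,-0.5,0],
  [0,-5,-1,0],
  [0,-9,-1,0],
  [0.2,-13.5,-1,-1],
  [0.4,-18,-1,-2],
  [0.6,-22.5,-1,-3],
  [0.8,-27,-1,-4],
  [1,-31.5,-1,-5],
  [1.2,-36,-1,-6],
  [1.4,-40.5,-1,-7],
  [1.5,-44,-1,-7.6],
  [1.5,-46,-1,-7.6],
])

```text
t: 35.35
ee_pos: [0.4983, 0.0241, 0.1388]
tool_rot: [-179.9, 0.1, 6.3]
contact_force: [-0.4, 0.1, -4.0]
gripper_width: 0.251
gripper_force: 79.4
```

```bash
python3 - <<'E'
from h import *
st(); go(.5105,.2541,.14,6.1)
E
```

```text
35.35 [0.4983 0.0241 0.1388] [-1.7991e+02  1.2000e-01  6.3500e+00] j [-14.  25.   9. 115.  -6.  40. -86.] w 0.251 F [-0.4  0.1 -4. ] 79.41626787185669
row [  3.75 -22.73  -0.12   0.25]
```

drive_tool([
  [0.2,-1.5,0,0],
  [0.8,-5,0,0],
  [1.5,-9,0,0],
  [2.2,-13.5,0,0.2],
  [3,-18,0,0.2],
  [3.5,-21,0,0.2],
  [3.7,-22.4,0,0.2],
  [3.7,-22.8,0,0.2],
  [3.7,-22.8,0,0.2],
  [3.7,-22.8,0,0.2],
])

```text
t: 36.35
ee_pos: [0.5124, 0.2481, 0.1397]
tool_rot: [179.9, 0.0, 5.7]
contact_force: [0.2, 0.4, -3.8]
gripper_width: 0.25
gripper_force: 79.5
```

```bash
python3 - <<'E'
from h import *
st(); c=cam("wrist"); save(c,"w14"); go(.5105,.2541,.0165,6.1)
E
```

```text
36.35 [0.5124 0.2481 0.1397] [1.7992e+02 3.0000e-02 5.7300e+00] j [ -37.   30.    9.  105.   -6.   45. -108.] w 0.25 F [ 0.2  0.4 -3.8] 79.53969597816467
row [-0.15 -0.62 12.33 -0.38]
```

View pics/w14.png

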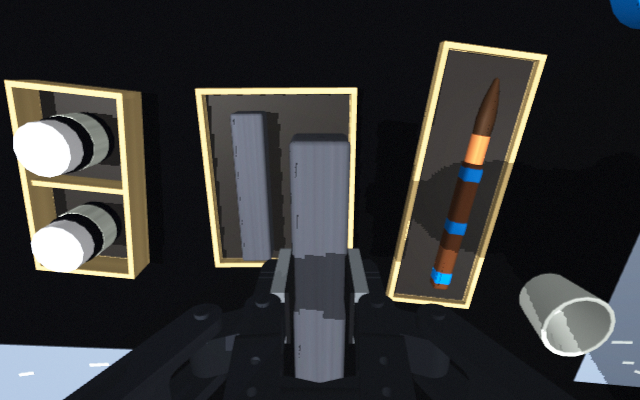

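The first bar is in the tray's left half at (251,185), and the second hangs over the right half at (320,200). I'll go down partway and check.

drive_tool([
  [0,-0.5,2,-0.3],
  [0,-0.55,5,-0.3],
  [0,-0.55,7.5,-0.3],
  [0,-0.55,9.3,-0.3],
  [0,-0.55,10.3,-0.3],
  [0,-0.55,10.8,-0.3],
  [0,-0.55,11,-0.3],
  [0,-0.55,11,-0.3],
])

```text
t: 37.2
ee_pos: [0.5123, 0.2557, 0.0304]
tool_rot: [-180.0, -0.0, 6.1]
contact_force: [-0.1, 1.0, -4.2]
gripper_width: 0.25
gripper_force: 79.4
```

drive_tool([
  [0,0.15,0.5,0],
  [0,0.15,0.9,0],
  [0,0.15,1.2,0],
  [0,0.15,1.35,0],
  [0,0.15,1.45,0],
  [0,0.15,1.5,0],
  [0,0.15,1.55,0],
  [0,0.15,1.55,0],
])

```text
t: 38.0
ee_pos: [0.5119, 0.2544, 0.0153]
tool_rot: [-180.0, -0.0, 6.2]
contact_force: [-3.2, -2.3, 8.0]
gripper_width: 0.252
gripper_force: 81.2
```

Touching the floor. Release.

drive_tool([
  [0,0,0,0],
  [0,0,0,0],
  [0,0,0,0],
  [0,0,0,0],
  [0,0,-0.5,0],
  [0,0,-2,0],
  [0,0,-6,0],
  [0,0,-11,0],
  [0,0,-16,0],
  [0,0,-20,0],
  [0,0,-20,0],
], fingers=158)

```text
t: 39.1
ee_pos: [0.5146, 0.2553, 0.2206]
tool_rot: [-179.8, -0.5, 6.1]
contact_force: [-1.0, 0.7, 0.4]
gripper_width: 0.38
gripper_force: 0.0
```

```bash
python3 - <<'E'
from h import *
st(); c=cam("wrist"); save(c,"w15"); t=cam("top"); save(t,"t15")
for th in ("rinse_pot","tape_roll"):
    for d in ctrl.outline_of(th,"top")[:2]: print(th,round(d["score"],2),np.round(d["pixel"]),rect(t,d["mask"],.046 if th=="rinse_pot" else .024))
E
```

```text
39.1 [0.5146 0.2553 0.2206] [-179.76   -0.52    6.14] j [ -38.   25.   10.  100.   -5.   55. -110.] w 0.38 F [-1.   0.7  0.4] 0.0
rinse_pot 0.81 [354. 249.] [423.1, 27.0, 57.0, 54.5, -1.2]
tape_roll 0.69 [348. 158.] [679.2, 30.9, 59.8, 57.8, -0.9]
```

View pics/w15.png

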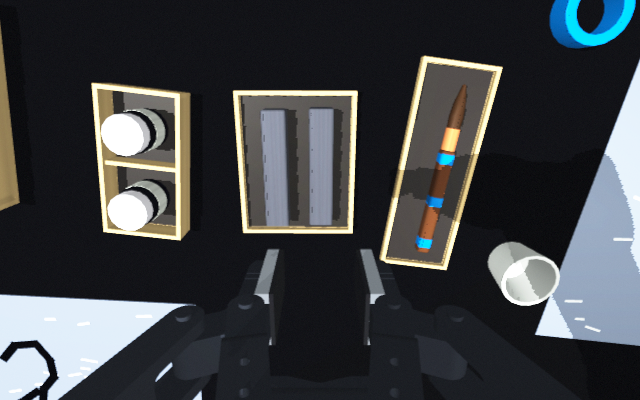

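The last view shows both bars flat in the tray at (275,167) and (320,167), the jars upright at (135,133) and (137,205), and the brush at (440,165). The pot and tape have not moved, so I'm handing in.

```bash
python3 -c "
from bench import ctrl
print(ctrl.job_done())"
```

```text
the job is handed in; nothing more can be done
None
```

The ink kit is put away and handed in at about 39 s: brush in its tray, a jar standing in each well, then both weights flat and side by side; the pot and tape did not move, though the first jar may have dropped about 2 mm on release.

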